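Load patients' ear moulds into the drying and UV unit and start its cycle

ROBOT

A 7-joint arm with a two-finger parallel gripper is mounted at the origin on a cart in front of the work surface, level with it; the furniture and walls round the work are solid. World frame = base frame: x ahead of the robot, y to its left, z up, the work surface at z = 0. Lengths are in m, angles in rad, forces in N, time in s.
With the tool pointing down it reaches from about 0.425 to 0.925 m from the base axis. Payload 6.8 kg.
Tool frame: the origin (TCP) lies midway between the tips of the shut fingers; the grasp point (between the pads) lies 19 mm behind it; z points along the fingers, y is the line along which they close (so a half turn about z gives the same grasp; the last joint's range is limited). The gripper opens to 85 mm and grips with 20 to 120 N. Pads are 22 mm wide; open, the fingers measure 114 mm over their backs; the gripper's body (76 mm by 85 mm) begins 54 mm behind the grasp point. The pads swing forward as they close: fully open they stand 13 mm farther back than shut.
Start: joints at [-1.381, 0.477, 0.022, 1.555, -0.011, 1.109, -0.083], TCP at [0.198, 0.645, 0.231] pointing down, gripper open.
Joint ranges: [-2.96, 2.96], [-0.34, 2.1], [-1.41, 1.46], [0.24, 2.44], [-1.37, 4.51], [0.17, 1.92], [-2.96, 2.96]. Speed limits (rad/s): [2.39, 2.39, 3.14, 3.14, 3.14, 3.14, 3.14].

INTERFACE

Orientations are given as a rotation vector (axis times angle).
In Python, from bench import status, vision, r gives the robot as it stands. The module is installed in compiled form; this text tells all that it offers.
- The arm moves only by the shell command python3 -m handwheel 'ROWS' [OPENING] [FORCE]. ROWS is JSON, a list of rows, each an object with "dp": the shift along the tool's x, y, z in m, a list of three; "delta_rot": the turn, a rotation vector about the tool's x, y, z in rad, a list of three. In form: [{"dp": [x, y, z], "delta_rot": [rx, ry, rz]}, ...]. A call has 1 to 12 rows; each row is the pose to reach, as a shift and turn from the pose commanded when the call began, along the tool's axes at that moment; what a row does not reach only later rows make up. A row lasts 1/8 s, in which the tool goes at most 62.5 mm and 10.7 degrees, less where a joint would pass 70% of its speed; a pose out of reach is approached as far as the arm can. A call with a gripper value outside its range is refused whole. OPENING is the opening, from 0 (shut) to 1 (fully open), set as the call begins (- or left out, the last holds). The fingers move at their own pace and stop on an object; FORCE is the grip in N (left out, the last holds). Time passes only in rows, so rows that repeat a pose let the fingers close. It gives the time, the measured TCP pose, the force, the opening and the grip force at its end, in the units of the state.
- status.get_obs(): the state, without advancing time (a new reading comes with each control period).
- vision.grab_frame(name): name is "scene" or "top" or "wrist"; returns a dict with "img" (420x560x3 uint8, blue, green, red), "fovy" (degrees; the focal length in pixels is half the picture's height over the tangent of half this angle, whatever the lens; pixels are square), "cx", "cy" (the principal point, pixels), "distortion" ([k1, k2, p1, p2, k3] as OpenCV has them; the pictures are not rectified), "world_from_camera" (4x4, takes a point from camera to world coordinates). Camera axes: x right, y up, looking along -z (the intrinsics and any distortion apply to the point x, -y, -z); pixel columns grow to the right and rows downward; lengths in m; the calibration is good to about 2 mm. A picture is of the moment at which its call begins. There is no depth.
- r.hand_in(): hands the job in; it is judged then, once.
The state is a dict: "clock": time; "joints": joint angles; "qvel": joint speeds; "tau": joint torques, N m; "tcp_pos": TCP position; "orientation": TCP orientation; "contact_force": force on the tool from outside, world axes, zero at the start; "moment": the same for the moment, N m; "grip_width": finger opening in m; "gripper_force": force on a finger pad.
Only numpy, scipy, OpenCV 4.12 (cv2) and the standard library are available. Lean on these libraries where they do the work, as an engineer would, in place of code of your own. Each camera call takes 0.05 s, during which the arm holds its last target. There are 200 camera calls.

TASK

Get these used ear moulds disinfected: tip all three out of the blue scoop into the open chamber of the white drying unit without touching the moulds with the gripper, put the empty scoop back flat on the desk and shut the unit's lid. Then start the cycle by pressing the buttons one at a time, each fully down for a moment and released: first the white power button, then the blue UV programme button, then the green start button; never push the red stop button. Leave the mouse, phone, jar of foam tips and wipes tub where they are.

Things in the scene. Friction and masses are not known exactly. Their poses are not given: they have to be found in the camera images.
- dryer: white drying and UV unit, fixed; 200 x 200 mm, rim 75 mm high. Origin: centre of its underside; x from its front (buttons, facing the robot) to its back (lid hinge), y to its left seen from the front, z up. Level control deck, z = 66 mm, x -100..-33 mm, with four buttons in a row at x = -74 mm; from +y to -y: white y = 66, green 22, red -22, blue -66 mm. Behind it the open-topped chamber
- chamber (a point): centre of the chamber's floor, 28 mm above the desk and 24 mm behind the unit's origin; axes as the unit's. Inside, the chamber spans x -57..59 mm, y -88..88 mm from here; its rim is 47 mm above this point; walls 12 mm thick (8 mm in front)
- lid (a joint): hinge of the white-framed amber lid along the rear rim: 0 = shut flat, 1.57 = upright, 1.85 = leaning fully back; starts open at 1.65 to 1.85. Friction hinge with damper: it stays put near upright (1.4 to 1.75) and rests leaning back beyond that; pushed forward below about 1.3 it sinks shut by itself in about a second; well under 1 N at its edge moves it
- lid_hinge (a point): middle of the lid's hinge line on the unit, 75 mm above the desk and 92 mm behind the unit's origin; axes as the unit's; the hinge line runs along y
- lid_edge (a point): middle of the lid's free edge, 128 mm from the hinge line. Lid 196 mm wide along the hinge, 12 mm thick, with a 60 mm wide grey finger lip 6 mm further out; shut, its top is 87 mm above the desk and its free edge lies 38 mm behind the row of buttons
- scoop: loose blue plastic scoop, 0.11 kg, flat on the desk, the moulds in it. Origin: centre of its pan's underside; x to its open mouth, z up. Pan 120 x 86 mm, floor 3 mm thick, walls 26 mm high at back and sides; the mouth at x = +60 mm has a pouring lip rising 4 mm over 16 mm. Straight level handle, 20 mm wide, 13 mm thick, from the back wall (x = -60 mm) to x = -135 mm, mid-height z = 30 mm
- scoop_grip (a point): middle of the scoop's handle, at x = -100 mm, 30 mm above the scoop's underside: pinch it across its 20 mm width (along the scoop's y)
- scoop_mouth (a point): middle of the scoop's pouring lip, at x = +60 mm, 6 mm above its underside
- mould1: pink ear mould of hard smooth acrylic, about 32 x 28 x 24 mm, 14 g, loose on the scoop's floor; origin at the centre of its underside as built. It slides on the scoop's floor at a tilt of about 14 to 20 degrees, over the pouring lip at about 28 to 35 degrees
- mould2: cream ear mould of hard smooth acrylic, about 32 x 28 x 24 mm, 14 g, loose on the scoop's floor; origin at the centre of its underside as built. It slides on the scoop's floor at a tilt of about 14 to 20 degrees, over the pouring lip at about 28 to 35 degrees
- mould3: pale blue ear mould of hard smooth acrylic, about 32 x 28 x 24 mm, 14 g, loose on the scoop's floor; origin at the centre of its underside as built. It slides on the scoop's floor at a tilt of about 14 to 20 degrees, over the pouring lip at about 28 to 35 degrees
- btn_power (a joint): power button: 24 mm round cap standing 10 mm proud of the deck, white with a dark ring-and-bar sign, leftmost in the row of four seen from the front. Travel 5 mm straight down, value 0 released, 0.005 fully down; the spring takes about 1.2 N to start and 4.2 N fully down and lifts the cap again when let go
- btn_start (a joint): start button: 24 mm round cap standing 10 mm proud of the deck, green with a triangle, second from the left in the row of four seen from the front. Travel 5 mm straight down, value 0 released, 0.005 fully down; the spring takes about 1.2 N to start and 4.2 N fully down and lifts the cap again when let go
- btn_stop (a joint): stop button, not to be pushed: 24 mm round cap standing 10 mm proud of the deck, red with a square, third from the left in the row of four seen from the front. Travel 5 mm straight down, value 0 released, 0.005 fully down; the spring takes about 1.2 N to start and 4.2 N fully down and lifts the cap again when let go
- btn_uv (a joint): UV programme button: 24 mm round cap standing 10 mm proud of the deck, blue with a small sun sign, rightmost in the row of four seen from the front. Travel 5 mm straight down, value 0 released, 0.005 fully down; the spring takes about 1.2 N to start and 4.2 N fully down and lifts the cap again when let go
- power_top (a point): centre of the top face of the white power button, 76 mm above the desk when released
- start_top (a point): centre of the top face of the green start button, 76 mm above the desk when released
- stop_top (a point): centre of the top face of the red stop button, 76 mm above the desk when released
- uv_top (a point): centre of the top face of the blue UV programme button, 76 mm above the desk when released
- mouse: black computer mouse, 104 x 59 x 41 mm, left of the unit; origin under its centre; to be left alone
- tip_jar: clear jar of foam ear tips, 49 mm across, 57 mm high, behind and left of the unit; origin under its centre; to be left alone
- phone: black phone, 165 x 72 x 10 mm, lying in front of the audiometer; origin under its centre; to be left alone
- wipes_tub: white and blue wipes tub, 76 mm across, 154 mm high, right of the scoop; origin under its centre; to be left alone

How it is judged:
By the outcome, as a careful person would: the job done as asked, in the order asked, and still so for the second after the job is handed in, with the robot touching nothing.
It also fails if it takes over 72 s, if anything falls off the work surface, if the arm or the gripper's body presses on something with over 40 N, if the wrist force passes 120 N, or if a joint passes its speed limit or range.

## Working session

There is one attempt and no reset: what is moved stays moved. The work goes in short steps, Python scripts to look and compute and a shell command to move; the robot and the scene stay as the last step left them, time stands still between calls to the robot, and variables do not carry over. Pictures are saved under pics/ and viewed, at most 10 in all, crops included, and the job is handed in when it is done.

```bash
mkdir -p pics; python3 - <<'E'
from bench import status, vision, r
import cv2
o=status.get_obs(); print({k:(v if not hasattr(v,'round') else v) for k,v in o.items()})
for n in("scene","top"):
    f=vision.grab_frame(n); cv2.imwrite(f"pics/{n}0.png",f["img"]); print(n,f["fovy"],f["cx"],f["cy"],f["distortion"],f["world_from_camera"])
E
```

```text
{'clock': 0.0, 'joints': array([-1.38111873,  0.47777135,  0.02234456,  1.55645366, -0.01150532,
        1.10930213, -0.08310504]), 'qvel': array([ 7.87607919e-04,  9.14694584e-04,  1.93883477e-03,  5.13346540e-05,
        2.96251854e-04, -1.26996389e-03,  2.48316680e-04]), 'tau': array([ 5.83587662e-04, -5.96438956e+01,  1.60837054e+00, -2.81191814e+01,
        1.25367130e-02,  9.35553282e-03, -1.84676901e-05]), 'tcp_pos': array([0.19788423, 0.64472195, 0.23034416]), 'orientation': array([-4.65985750e-01, -3.10670057e+00,  2.82892828e-03]), 'contact_force': array([ 0.20817709, -0.27175924, -1.09288374]), 'moment': array([ 0.02636376, -0.0052525 ,  0.0320977 ]), 'gripper_force': 0.0, 'grip_width': 0.08518085603688422}
scene 48.93566573180305 274.3599845238036 210.86990535315965 [-0.07421644  0.          0.          0.          0.        ] [[ 0.52421628  0.57732949 -0.62600955 -0.57464225]
 [-0.85146712  0.36758084 -0.37401613 -0.6408922 ]
 [ 0.01417857  0.72909189  0.68426894  1.28232776]
 [ 0.          0.          0.          1.        ]]
top 46.75101496713632 278.6146481248398 213.36876836580223 [-0.05824687  0.          0.          0.          0.        ] [[-3.85323820e-03  9.86012427e-01 -1.66627269e-01  2.90940086e-01]
 [-9.99955965e-01 -2.37339642e-03  9.07936720e-03 -7.29857327e-04]
 [ 8.55689632e-03  1.66654917e-01  9.85978153e-01  1.64112517e+00]
 [ 0.00000000e+00  0.00000000e+00  0.00000000e+00  1.00000000e+00]]
```

View pics/scene0.png

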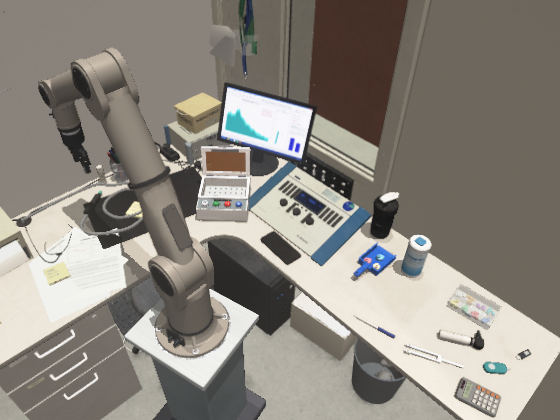

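View pics/top0.png

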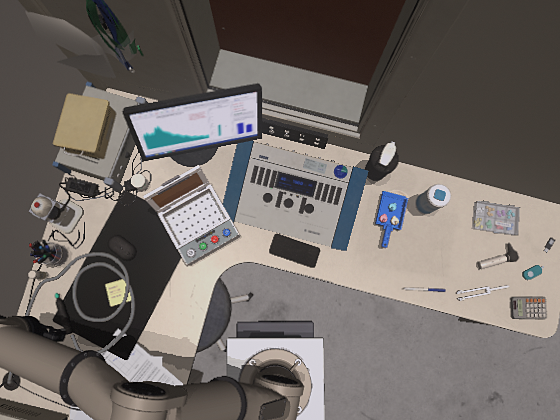

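The scene view shows the dryer at about (224,190) and the scoop at (375,260). In the top view the dryer is at (195,215), with buttons from (192,253) to (228,232), and the scoop pan is at (390,210) with its handle end at (386,246). I'll enlarge both for measuring.

```bash
cat > h.py <<'E'
import numpy as np, cv2
from bench import status, vision, r
from scipy.spatial.transform import Rotation as R
def K(f):
    F=210/np.tan(np.radians(f["fovy"])/2); return np.array([[F,0,f["cx"]],[0,F,f["cy"]],[0,0,1.]])
def p2w(f,uv,z):
    n=cv2.undistortPoints(np.array(uv,float).reshape(-1,1,2),K(f),np.array(f["distortion"])).reshape(-1,2)
    T=np.array(f["world_from_camera"]); d=np.c_[n[:,0],-n[:,1],-np.ones(len(n))]@T[:3,:3].T
    return T[:3,3]+d*((z-T[2,3])/d[:,2])[:,None]
def w2p(f,P):
    T=np.array(f["world_from_camera"]); c=(np.atleast_2d(P)-T[:3,3])@T[:3,:3]
    c=c*[1,-1,-1]
    return cv2.projectPoints(c.reshape(-1,1,3),np.zeros(3),np.zeros(3),K(f),np.array(f["distortion"]))[0].reshape(-1,2)
def crop(img,x0,y0,w,h,s,name):
    cv2.imwrite(name,cv2.resize(img[y0:y0+h,x0:x0+w],None,fx=s,fy=s,interpolation=cv2.INTER_CUBIC))
E
python3 - <<'E'
from h import *
f=vision.grab_frame("top"); g=f["img"]
a=cv2.resize(g[160:275,140:250],None,fx=5,fy=5,interpolation=cv2.INTER_CUBIC)
b=cv2.resize(g[160:275,350:400+10],None,fx=5,fy=5,interpolation=cv2.INTER_CUBIC)[:, :250]
b=cv2.resize(g[180:255,368:413],None,fx=5,fy=5,interpolation=cv2.INTER_CUBIC)
c=np.zeros((575,790,3),np.uint8); c[:,:550]=a; c[:375,560:785]=b; cv2.imwrite("pics/crop.png",c)
hsv=cv2.cvtColor(g,cv2.COLOR_BGR2HSV)
for n,lo,hi in(("green",(45,90,40),(85,255,255)),("red",(0,140,80),(8,255,255)),("blue",(100,140,60),(125,255,255))):
    m=cv2.inRange(hsv,lo,hi); k,l,s,ce=cv2.connectedComponentsWithStats(m)
    for i in range(1,k):
        if s[i,4]>15 and 140<ce[i][0]<420 and 180<ce[i][1]<270: print(n,s[i],ce[i],p2w(f,ce[i],.076 if ce[i][0]<300 else .026))
E
```

```text
green [199 242   8   8  32] [202.59375 245.53125] [[0.45060616 0.23098121 0.076     ]]
red [211 236   7   7  34] [214.23529412 238.88235294] [[0.4721438 0.1936864 0.076    ]]
blue [295 181   8   4  20] [298.35 182.5 ] [[ 0.65875121 -0.0807681   0.076     ]]
blue [376 191  32  56 737] [390.08548168 212.08412483] [[ 0.56739865 -0.39355516  0.026     ]]
blue [223 229   7   7  27] [226.14814815 232.07407407] [[0.49428169 0.15538344 0.076     ]]
```

View pics/crop.png

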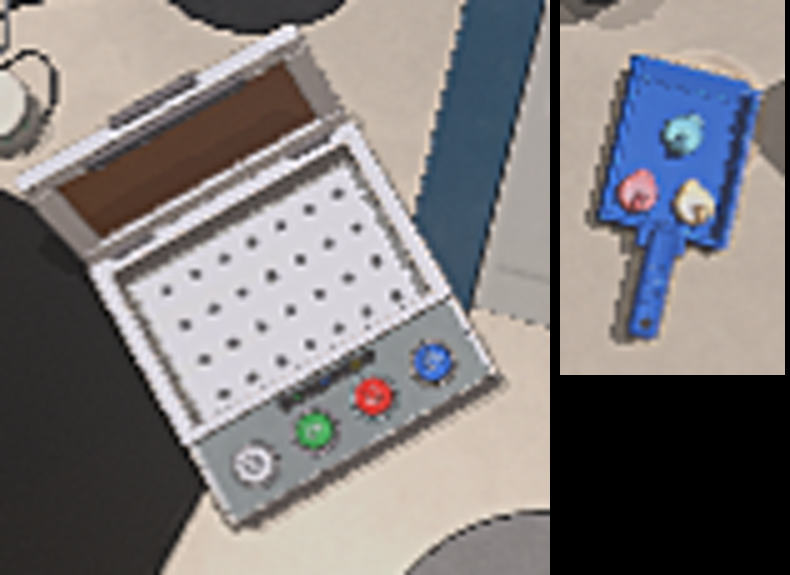

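The crop shows the white button at about (254,465), then green (315,430), red (373,397) and blue (433,362). The scoop pan's corners are at (632,57), (755,90), (723,247) and (600,217), its handle end is at (645,337), and all three moulds are in the pan.

```bash
python3 - <<'E'
from h import *
from scipy.optimize import least_squares
f=vision.grab_frame("top"); g=vision.grab_frame("scene")
B=[[190.4,252.6],[202.6,245.5],[214.2,238.9],[226.1,232.1]]
P=p2w(f,B,.076); print(P)
M=np.array([[-.074,y,.076] for y in(.066,.022,-.022,-.066)])
rz=lambda a:np.array([[np.cos(a),-np.sin(a),0],[np.sin(a),np.cos(a),0],[0,0,1]])
e=lambda p:((M@rz(p[2]).T+[p[0],p[1],0])-P)[:,:2].ravel()
s=least_squares(e,[.6,.2,.5]); print("dryer",s.x,np.degrees(s.x[2]),s.fun.round(4))
D=np.array([[-.1,.1,.066],[-.1,-.1,.066],[.1,-.1,.075],[.1,.1,.075],[-.033,.1,.075],[-.033,-.1,.075]])
for F in(f,g): print(w2p(F,D@rz(s.x[2]).T+[s.x[0],s.x[1],0]).round(1).tolist())
c=lambda q:(np.array(q)-[560,0]+.5)/5-.5+[368,180]
pts=c([[645,337],[600,217],[723,247],[632,57],[755,90]])
Q=np.array([[-.135,0,.0365],[-.06,.043,.026],[-.06,-.043,.026],[.06,.043,.026],[.06,-.043,.026]])
e2=lambda p:(w2p(f,Q@rz(p[2]).T+[p[0],p[1],0])-pts).ravel()
t=least_squares(e2,[.58,-.39,-.2]); print("scoop",t.x,np.degrees(t.x[2]),t.fun.round(1))
for w,q in(("scoop_grip",[-.1,0,.03]),("mouth",[.06,0,.006])): print(w,rz(t.x[2])@q+[t.x[0],t.x[1],0])
for n,F in(("top",f),("scene",g)):
    im=F["img"].copy()
    im=cv2.resize(im,None,fx=4,fy=4,interpolation=cv2.INTER_CUBIC)
    def ln(L,T,col):
        uv=((w2p(F,np.array(L)@rz(T[2]).T+[T[0],T[1],0])+.5)*4-.5)
        cv2.polylines(im,[uv.round().astype(int).reshape(-1,1,2)],True,col,1)
    ln(Q[1:3].tolist()+Q[[4,3]].tolist(),t.x,(0,255,255))
    ln([[-.06,.01,.0365],[-.135,.01,.0365],[-.135,-.01,.0365],[-.06,-.01,.0365]],t.x,(0,255,255))
    ln(D[:4],s.x,(0,0,255)); ln([[.092,.098,.075],[.092,-.098,.075]],s.x,(255,0,255))
    if n=="top": A=im[640:1100,560:960]; A2=im[720:1020,1470:1670]
    else: Bm=im[570:900,770:1020]; B2=im[950:1140,1400:1600]
o=np.zeros((600,790,3),np.uint8); o[:460,:400]=A; o[:330,405:655]=Bm; o[335:525,590:790]=B2; o[300:600,380:580]=A2
cv2.imwrite("pics/chk.png",o)
E
```

```text
[[0.42778937 0.26990453 0.076     ]
 [0.45070748 0.23096311 0.076     ]
 [0.47208656 0.19379981 0.076     ]
 [0.49419724 0.15553862 0.076     ]]
dryer [0.52520373 0.24968511 0.52568467] 30.119513050483036 [ 0.0003 -0.0003 -0.0006  0.0006  0.0001 -0.0003  0.0001 -0.0001]
[[185.7, 265.0], [239.4, 234.1], [209.4, 181.8], [156.1, 211.9], [175.3, 246.9], [229.1, 216.1]]
[[196.4, 208.3], [248.0, 209.8], [251.2, 175.4], [203.4, 174.1], [198.7, 195.1], [249.1, 196.5]]
scoop [ 0.57539696 -0.39795451 -0.24040427] -13.774150004775324 [-0.5  1.1 -0.2  0.8  0.   0.7  0.4 -1.   0.3 -1.7]
scoop_grip [ 0.47827278 -0.37414498  0.03      ]
mouth [ 0.63367146 -0.41224023  0.006     ]
```

View pics/chk.png

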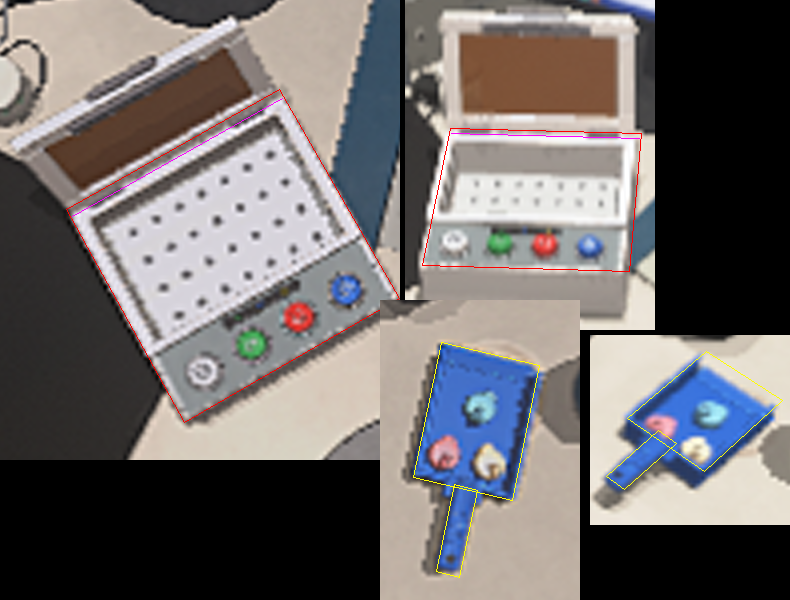

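The dryer model overlays well in both views. The scoop's side walls evidently taper down at the mouth, so I'll refit it with low mouth corners and plan the approach.

```bash
cat >> h.py <<'E'
DR=np.array([.5252,.2497]); DY=np.radians(30.1)
def rot(yaw,beta):  # tool x = heading yaw; beta>0 = nose down (deg)
    return R.from_euler('ZY',[yaw,beta],degrees=True)*R.from_matrix(np.diag([1.,-1,-1]))
def d2w(x,y,z): c,s=np.cos(DY),np.sin(DY); return np.array([DR[0]+c*x-s*y,DR[1]+s*x+c*y,z])
def plan(T,p0=None,R0=None):
    o=status.get_obs()
    p0=o["tcp_pos"] if p0 is None else p0; R0=R.from_rotvec(o["orientation"]) if R0 is None else R0
    print("t",o["clock"].__round__(2),"tcp",p0.round(4),"F",o["contact_force"].round(1))
    for p,q in T:
        d=R0.inv().apply(np.array(p)-p0); w=(R0.inv()*q).as_rotvec()
        print([round(float(v),3) for v in d],[round(float(v),3) for v in w])
E
python3 - <<'E'
from h import *
from scipy.optimize import least_squares
f=vision.grab_frame("top")
rz=lambda a:np.array([[np.cos(a),-np.sin(a),0],[np.sin(a),np.cos(a),0],[0,0,1]])
c=lambda q:(np.array(q)-[560,0]+.5)/5-.5+[368,180]
pts=c([[645,337],[600,217],[723,247],[632,57],[755,90]])
Q=np.array([[-.135,0,.0365],[-.06,.043,.026],[-.06,-.043,.026],[.06,.043,.008],[.06,-.043,.008]])
e2=lambda p:(w2p(f,Q@rz(p[2]).T+[p[0],p[1],0])-pts).ravel()
t=least_squares(e2,[.58,-.39,-.2]); print("scoop",t.x,np.degrees(t.x[2]),t.fun.round(1))
g=rz(t.x[2])@[-.1,0,.03]+[t.x[0],t.x[1],0]; print(g)
T=[]
for b,rr,z,y in((50,.62,.36,130),(28,.58,.40,90),(5,.57,.4,52),(-20,.58,.36,15),(-38,.60,.28,-13)):
    b=np.radians(b); T.append(([rr*np.cos(b),rr*np.sin(b),z],rot(y,0)))
plan(T)
E
```

```text
scoop [ 0.57674082 -0.40018818 -0.25691761] -14.72029452198964 [-0.5  0.5  0.2  0.1  0.3  0.5  0.2 -0.4 -0.2 -0.8]
[ 0.48002304 -0.37477813  0.03      ]
t 0.3 tcp [0.198  0.6451 0.231 ] F [-0.7 -0.2 -0.4]
[-0.242, -0.104, -0.129] [-0.001, 0.0, 0.575]
[-0.41, -0.264, -0.169] [-0.0, 0.0, 1.273]
[-0.528, -0.461, -0.169] [-0.0, 0.001, 1.936]
[-0.579, -0.705, -0.129] [-0.0, 0.001, 2.582]
[-0.56, -0.889, -0.048] [0.0, 0.001, 3.071]
```

```bash
python3 -m handwheel '[{"dp":[-0.05,-0.02,-0.06],"delta_rot":[0,0,0.12]},{"dp":[-0.1,-0.04,-0.1],"delta_rot":[0,0,0.25]},{"dp":[-0.16,-0.07,-0.12],"delta_rot":[0,0,0.4]},{"dp":[-0.22,-0.1,-0.14],"delta_rot":[0,0,0.55]},{"dp":[-0.27,-0.13,-0.15],"delta_rot":[0,0,0.7]},{"dp":[-0.31,-0.17,-0.16],"delta_rot":[0,0,0.86]},{"dp":[-0.35,-0.21,-0.17],"delta_rot":[0,0,1.03]},{"dp":[-0.39,-0.25,-0.17],"delta_rot":[0,0,1.2]},{"dp":[-0.43,-0.29,-0.17],"delta_rot":[0,0,1.36]},{"dp":[-0.46,-0.34,-0.17],"delta_rot":[0,0,1.53]},{"dp":[-0.49,-0.39,-0.17],"delta_rot":[0,0,1.7]},{"dp":[-0.52,-0.44,-0.17],"delta_rot":[0,0,1.86]}]'
python3 - <<'E'
from h import *
print(status.get_obs()["joints"].round(2))
T=[([.57*np.cos(b),.57*np.sin(b),.38],rot(y,be)) for b,y,be in ((-.12,35,0),(-.35,12,-8))]
T+=[([.44,-.36,.25],rot(-14.7,-25)),([.45,-.365,.16],rot(-14.7,-25))]
plan(T)
E
```

```text
clock: 1.8
tcp_pos: [0.5662, 0.0698, 0.4015]
orientation: [-2.773, -1.476, -0.001]
contact_force: [0.2, 1.0, -0.6]
grip_width: 0.0853
gripper_force: 0.0
[-0.76  0.21  0.64  1.6  -0.13  1.37 -0.69]
t 1.8 tcp [0.5662 0.0698 0.4015] F [ 0.2  1.  -0.6]
[-0.115, 0.077, 0.021] [0.0, -0.001, 0.367]
[-0.237, 0.123, 0.021] [-0.054, 0.132, 0.767]
[-0.427, 0.135, 0.151] [-0.269, 0.378, 1.214]
[-0.426, 0.147, 0.241] [-0.269, 0.378, 1.214]
```

```bash
python3 -m handwheel '[{"dp":[-0.04,0.03,0.01],"delta_rot":[0,0,0.12]},{"dp":[-0.08,0.055,0.02],"delta_rot":[0,0,0.24]},{"dp":[-0.12,0.077,0.02],"delta_rot":[0,0,0.37]},{"dp":[-0.18,0.1,0.02],"delta_rot":[-0.03,0.06,0.54]},{"dp":[-0.23,0.12,0.03],"delta_rot":[-0.05,0.13,0.71]},{"dp":[-0.28,0.125,0.05],"delta_rot":[-0.1,0.2,0.87]},{"dp":[-0.33,0.13,0.08],"delta_rot":[-0.16,0.27,1.0]},{"dp":[-0.38,0.13,0.11],"delta_rot":[-0.22,0.34,1.12]},{"dp":[-0.42,0.135,0.14],"delta_rot":[-0.27,0.38,1.21]},{"dp":[-0.427,0.14,0.18],"delta_rot":[-0.27,0.38,1.21]},{"dp":[-0.427,0.145,0.22],"delta_rot":[-0.27,0.38,1.21]},{"dp":[-0.427,0.147,0.22],"delta_rot":[-0.27,0.38,1.21]}]'
python3 - <<'E'
from h import *
print(status.get_obs()["joints"].round(2))
f=vision.grab_frame("wrist"); cv2.imwrite("pics/w1.png",f["img"])
g=np.array([.4800,-.3748,.03])
T=[(g-.05*rot(-14.7,-25).apply([0,0,1]),rot(-14.7,-25)),(g+.018*rot(-14.7,-25).apply([0,0,1]),rot(-14.7,-25))]
plan(T)
rz=lambda a:np.array([[np.cos(a),-np.sin(a),0],[np.sin(a),np.cos(a),0],[0,0,1]])
Q=np.array([[-.135,0,.0365],[-.06,.043,.026],[-.06,-.043,.026],[.06,.043,.008],[.06,-.043,.008],[-.1,0,.0365]])
print(w2p(f,Q@rz(np.radians(-14.7)).T+[.5767,-.4002,0]).round(0).tolist())
E
```

```text
clock: 3.3
tcp_pos: [0.4501, -0.3641, 0.1786]
orientation: [2.995, -0.374, 0.657]
contact_force: [0.3, 0.6, 1.4]
grip_width: 0.0854
gripper_force: 0.0
[-0.02  0.3   0.83  2.18 -0.92  0.54 -0.33]
t 3.35 tcp [ 0.4514 -0.3652  0.1809] F [ 1.3 -0.9  0.4]
[-0.036, 0.002, 0.099] [-0.003, 0.001, 0.008]
[-0.036, 0.002, 0.167] [-0.003, 0.001, 0.008]
[[279.0, 262.0], [237.0, 187.0], [321.0, 188.0], [241.0, 85.0], [318.0, 85.0], [279.0, 226.0]]
```

View pics/w1.png

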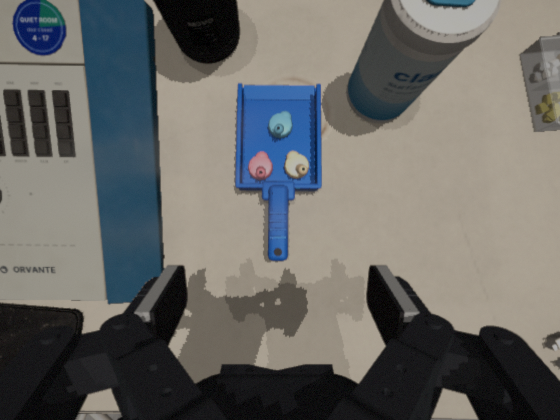

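The wrist view shows the scoop almost where the model puts it: handle end at (278,260), pan corners at (236,187) and (321,188), all within 2 px. The descent is clear, so I'll go down and grip.

```bash
python3 -m handwheel '[{"dp":[-0.036,0.002,0.04],"delta_rot":[0,0,0.008]},{"dp":[-0.036,0.002,0.08],"delta_rot":[0,0,0.008]},{"dp":[-0.036,0.002,0.11],"delta_rot":[0,0,0.008]},{"dp":[-0.036,0.002,0.135],"delta_rot":[0,0,0.008]},{"dp":[-0.036,0.002,0.155],"delta_rot":[0,0,0.008]},{"dp":[-0.036,0.002,0.166],"delta_rot":[0,0,0.008]},{"dp":[-0.036,0.002,0.166],"delta_rot":[0,0,0.008]}]' && python3 -c "
from h import *
g=np.array([.4800,-.3748,.03]);print(status.get_obs()['joints'].round(2))
plan([(g+.018*rot(-14.7,-25).apply([0,0,1]),rot(-14.7,-25))])"
```

```text
clock: 4.22
tcp_pos: [0.4898, -0.3794, 0.0195]
orientation: [2.993, -0.382, 0.661]
contact_force: [0.1, 0.4, 0.7]
grip_width: 0.0853
gripper_force: 0.0
[ 0.64  0.57  0.01  2.13 -1.36  0.17  0.15]
t 4.22 tcp [ 0.4898 -0.3794  0.0195] F [0.1 0.4 0.7]
[-0.005, -0.002, 0.004] [-0.003, 0.002, 0.002]
```

The arm is at its j5 and j6 limits here, so I'll reduce the forward lean.

```bash
python3 -c "
from h import *
g=np.array([.4800,-.3748,.029]);
plan([(g+.018*rot(-14.7,b).apply([0,0,1]),rot(-14.7,b)) for b in (-10,)])"
```

```text
t 4.22 tcp [ 0.4898 -0.3794  0.0195] F [0.1 0.4 0.7]
[-0.01, -0.002, 0.004] [-0.003, -0.26, 0.002]
```

```bash
python3 -m handwheel '[{"dp":[-0.005,-0.002,0],"delta_rot":[0,-0.13,0]},{"dp":[-0.01,-0.002,0.002],"delta_rot":[0,-0.26,0]},{"dp":[-0.01,-0.002,0.004],"delta_rot":[0,-0.26,0]},{"dp":[-0.01,-0.002,0.004],"delta_rot":[0,-0.26,0]}]' && python3 -c "
from h import *
g=np.array([.4800,-.3748,.029]);print(status.get_obs()['joints'].round(2))
plan([(g+.018*rot(-14.7,-10).apply([0,0,1]),rot(-14.7,-10))])"
```

```text
clock: 4.72
tcp_pos: [0.4846, -0.3735, 0.0121]
orientation: [3.086, -0.386, 0.271]
contact_force: [-0.4, 0.5, 0.2]
grip_width: 0.0853
gripper_force: 0.0
[ 0.17  0.68  0.55  2.01 -0.88  0.52 -0.46]
t 4.72 tcp [ 0.4846 -0.3735  0.0121] F [-0.4  0.5  0.2]
[-0.001, 0.002, 0.001] [-0.003, -0.0, 0.007]
```

Good, it's clear of the limits and on target. Closing.

```bash
python3 -m handwheel '[{"dp":[0,0,0],"delta_rot":[0,0,0]},{"dp":[0,0,0],"delta_rot":[0,0,0]},{"dp":[0,0,0],"delta_rot":[0,0,0]},{"dp":[0,0,0],"delta_rot":[0,0,0]},{"dp":[0,0,0],"delta_rot":[0,0,0]},{"dp":[0,0,0],"delta_rot":[0,0,0]},{"dp":[0,0,0],"delta_rot":[0,0,0]},{"dp":[0,0,0],"delta_rot":[0,0,0]}]' 0 70 && python3 -c "
from h import *
plan([([.485,-.373,.10],rot(-14.7,-16)),([.485,-.373,.22],rot(-14.7,-18))])"
```

```text
clock: 5.72
tcp_pos: [0.4818, -0.3743, 0.0106]
orientation: [3.088, -0.394, 0.268]
contact_force: [-3.8, 0.5, 4.7]
grip_width: 0.019
gripper_force: 69.1
t 5.72 tcp [ 0.4818 -0.3743  0.0106] F [-3.8  0.5  4.7]
[0.018, -0.002, -0.088] [-0.005, 0.107, 0.002]
[0.039, -0.003, -0.206] [-0.005, 0.142, 0.002]
```

```bash
python3 -m handwheel '[{"dp":[0.005,0,-0.02],"delta_rot":[0,0.02,0]},{"dp":[0.012,0,-0.055],"delta_rot":[0,0.06,0]},{"dp":[0.02,0,-0.095],"delta_rot":[0,0.1,0]},{"dp":[0.028,0,-0.14],"delta_rot":[0,0.14,0]},{"dp":[0.035,0,-0.18],"delta_rot":[0,0.14,0]},{"dp":[0.04,0,-0.22],"delta_rot":[0,0.14,0]},{"dp":[0.044,0,-0.25],"delta_rot":[0,0.14,0]},{"dp":[0.046,0,-0.265],"delta_rot":[0,0.14,0]},{"dp":[0.046,0,-0.265],"delta_rot":[0,0.14,0]}]' && cat >> h.py <<'E'
def pour(th,xm,ym,zm,yaw):  # TCP pose for scoop tilt th (deg), mouth at dryer xm,ym
    q=R.from_euler('ZY',[yaw,th],degrees=True)
    return d2w(xm,ym,zm)-q.apply([.1584,0,-.005]), rot(yaw,th-10)
E
python3 - <<'E'
from h import *
print(status.get_obs()["joints"].round(2))
f=vision.grab_frame("scene"); uv=w2p(f,status.get_obs()["tcp_pos"])[0].astype(int); print(uv)
crop(f["img"],max(uv[0]-90,0),max(uv[1]-60,0),200,140,4,"pics/lift.png")
T=[]
p0=np.array([.49,-.373]);
for b,y in((-32,0),(-26,14),(-20,28),(-14,42),(-8,58),(-2,74),(4,90)):
    b=np.radians(b); T.append(([.59*np.cos(b),.59*np.sin(b),.29],rot(y,-18)))
T.append(pour(-8,.014,-.03,.25,100))
plan(T)
E
```

```text
clock: 6.85
tcp_pos: [0.4819, -0.375, 0.2802]
orientation: [3.045, -0.388, 0.484]
contact_force: [0.4, -0.5, -1.7]
grip_width: 0.0187
gripper_force: 68.8
[-0.13  0.25  0.9   1.93 -0.47  0.83 -0.81]
[373 218]
t 6.9 tcp [ 0.4815 -0.3745  0.279 ] F [ 0.1 -0.5 -2.3]
[0.006, -0.065, -0.009] [0.072, 0.001, -0.242]
[0.021, -0.124, -0.004] [0.147, 0.0, -0.474]
[0.029, -0.186, -0.001] [0.223, -0.001, -0.707]
[0.032, -0.247, 0.0] [0.298, -0.001, -0.939]
[0.028, -0.309, -0.001] [0.385, -0.002, -1.205]
[0.018, -0.37, -0.003] [0.471, -0.003, -1.47]
[0.002, -0.429, -0.008] [0.558, -0.004, -1.736]
[-0.031, -0.46, 0.041] [0.612, -0.005, -1.902]
```

View pics/lift.png

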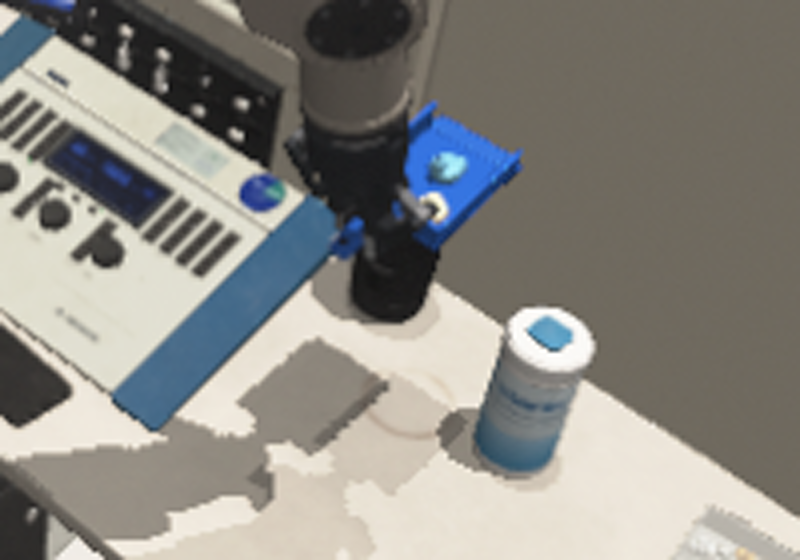

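The scoop is lifted level, with the pale blue mould at about (447,165) and the cream one at (433,207) still in it; the pink one is hidden behind the gripper. Before swinging across I'll check clearance to the monitor.

```bash
python3 - <<'E'
from h import *
f=vision.grab_frame("top")
for z in(.1,.25,.4): print(z,p2w(f,[[140,160],[262,130],[258,85],[125,105]],z)[:,:2].round(2).tolist())
T=[]
for b,rr,y in((-33,.58,0),(-28,.56,15),(-23,.55,30),(-18,.54,45),(-12,.54,60),(-6,.54,75),(1,.55,88)):
    b=np.radians(b); T.append(([rr*np.cos(b),rr*np.sin(b),.29],rot(y,-18)))
    m=T[-1][0][:2]+.165*np.array([np.cos(np.radians(y)),np.sin(np.radians(y))]); print("mouth",m.round(2))
T.append(pour(-8,.014,-.03,.25,100))
plan(T)
E
```

```text
0.1 [[0.73, 0.44], [0.83, 0.04], [0.99, 0.05], [0.92, 0.5]]
0.25 [[0.69, 0.4], [0.78, 0.04], [0.92, 0.05], [0.86, 0.45]]
0.4 [[0.64, 0.35], [0.73, 0.03], [0.86, 0.04], [0.8, 0.4]]
mouth [ 0.65 -0.32]
mouth [ 0.65 -0.22]
mouth [ 0.65 -0.13]
mouth [ 0.63 -0.05]
mouth [0.61 0.03]
mouth [0.58 0.1 ]
mouth [0.56 0.17]
t 6.95 tcp [ 0.4812 -0.3744  0.2783] F [-0.4 -0.1 -1.7]
[-0.006, -0.058, -0.014] [0.072, 0.002, -0.242]
[-0.011, -0.111, -0.015] [0.153, 0.002, -0.491]
[-0.012, -0.161, -0.015] [0.233, 0.001, -0.74]
[-0.016, -0.209, -0.016] [0.314, -0.0, -0.989]
[-0.016, -0.266, -0.016] [0.395, -0.001, -1.238]
[-0.021, -0.322, -0.017] [0.476, -0.002, -1.487]
[-0.025, -0.389, -0.018] [0.546, -0.003, -1.703]
[-0.031, -0.46, 0.041] [0.611, -0.004, -1.902]
```

```bash
python3 -m handwheel '[{"dp":[-0.002,-0.015,-0.004],"delta_rot":[0.02,0,-0.08]},{"dp":[-0.005,-0.045,-0.01],"delta_rot":[0.06,0,-0.2]},{"dp":[-0.009,-0.08,-0.015],"delta_rot":[0.11,0,-0.36]},{"dp":[-0.011,-0.115,-0.015],"delta_rot":[0.16,0,-0.52]},{"dp":[-0.012,-0.15,-0.015],"delta_rot":[0.21,0,-0.68]},{"dp":[-0.014,-0.18,-0.016],"delta_rot":[0.265,0,-0.84]},{"dp":[-0.016,-0.212,-0.016],"delta_rot":[0.32,0,-1.0]},{"dp":[-0.016,-0.25,-0.016],"delta_rot":[0.37,0,-1.16]},{"dp":[-0.018,-0.285,-0.017],"delta_rot":[0.42,0,-1.32]},{"dp":[-0.021,-0.32,-0.017],"delta_rot":[0.475,0,-1.48]},{"dp":[-0.023,-0.35,-0.018],"delta_rot":[0.52,0,-1.62]},{"dp":[-0.024,-0.37,-0.018],"delta_rot":[0.545,0,-1.7]}]' && python3 - <<'E'
from h import *
print(status.get_obs()["joints"].round(2))
plan([pour(-8,.014,-.03,.2,100),pour(0,.014,-.03,.14,100),pour(10,.014,-.03,.10,100),pour(20,.014,-.03,.092,100)])
E
```

```text
clock: 8.45
tcp_pos: [0.5466, -0.0083, 0.2892]
orientation: [-2.088, -2.019, -0.332]
contact_force: [0.1, -0.1, -1.1]
grip_width: 0.0186
gripper_force: 68.7
[-0.29  0.25  0.46  1.82 -0.46  1.17  0.32]
t 8.45 tcp [ 0.5466 -0.0083  0.2892] F [ 0.1 -0.1 -1.1]
[0.048, 0.03, 0.127] [0.065, -0.001, -0.198]
[0.035, 0.03, 0.163] [0.051, -0.14, -0.202]
[0.034, 0.03, 0.176] [0.034, -0.314, -0.207]
[0.048, 0.028, 0.161] [0.015, -0.488, -0.21]
```

```bash
python3 -m handwheel '[{"dp":[0.015,0.01,0.03],"delta_rot":[0.02,0,-0.06]},{"dp":[0.035,0.02,0.07],"delta_rot":[0.04,0,-0.13]},{"dp":[0.048,0.03,0.11],"delta_rot":[0.065,0,-0.2]},{"dp":[0.046,0.03,0.135],"delta_rot":[0.06,-0.05,-0.2]},{"dp":[0.038,0.03,0.155],"delta_rot":[0.05,-0.12,-0.2]},{"dp":[0.035,0.03,0.168],"delta_rot":[0.043,-0.22,-0.205]},{"dp":[0.034,0.03,0.176],"delta_rot":[0.034,-0.314,-0.207]},{"dp":[0.034,0.03,0.176],"delta_rot":[0.034,-0.314,-0.207]}]' && python3 - <<'E'
from h import *
print(status.get_obs()["joints"].round(2))
f=vision.grab_frame("scene"); crop(f["img"],170,110,160,120,5,"pics/pre.png")
plan([pour(t,.014,-.03,z,100) for t,z in((16,.098),(22,.095),(28,.092),(34,.09),(40,.09),(48,.09),(55,.09))])
E
```

```text
clock: 9.45
tcp_pos: [0.579, 0.0783, 0.1321]
orientation: [-2.018, -2.406, 0.002]
contact_force: [0.6, 0.2, -1.0]
grip_width: 0.019
gripper_force: 68.7
[-0.59  0.48  0.46  1.89 -0.28  0.84  0.19]
t 9.5 tcp [0.5796 0.0765 0.133 ] F [ 0.3 -0.5 -1. ]
[0.006, -0.0, -0.014] [-0.001, -0.105, -0.002]
[0.012, -0.0, -0.026] [-0.001, -0.21, -0.002]
[0.019, -0.0, -0.038] [-0.001, -0.314, -0.002]
[0.028, -0.0, -0.05] [-0.001, -0.419, -0.002]
[0.039, -0.0, -0.063] [-0.001, -0.524, -0.002]
[0.054, -0.0, -0.078] [-0.001, -0.663, -0.002]
[0.07, -0.0, -0.09] [-0.001, -0.786, -0.002]
```

View pics/pre.png

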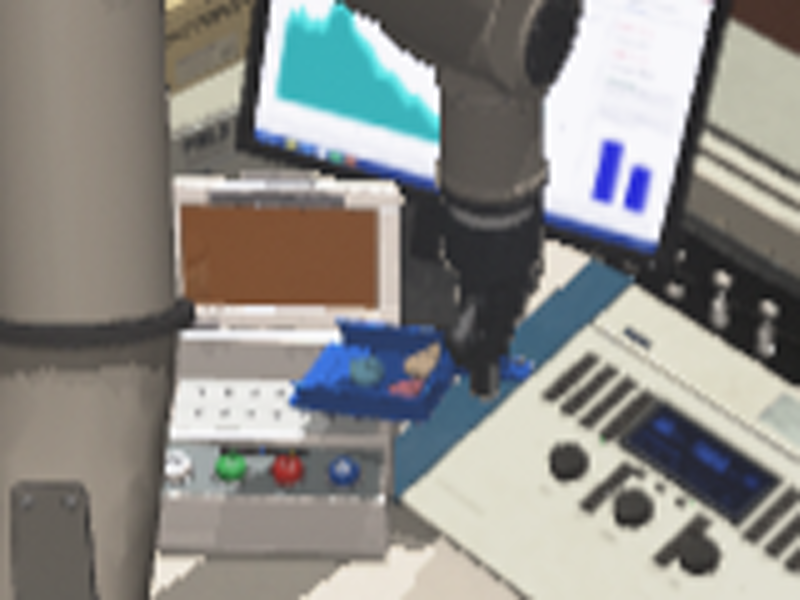

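The scoop mouth, its lip at about (320,375), is over the right half of the chamber, and all three moulds are in the pan near (365,370), (422,358) and (405,388). Now I'll pour slowly.

```bash
python3 -m handwheel '[{"dp":[0.006,0,-0.014],"delta_rot":[0,-0.105,0]},{"dp":[0.012,0,-0.026],"delta_rot":[0,-0.21,0]},{"dp":[0.012,0,-0.026],"delta_rot":[0,-0.21,0]},{"dp":[0.019,0,-0.038],"delta_rot":[0,-0.314,0]},{"dp":[0.019,0,-0.038],"delta_rot":[0,-0.314,0]},{"dp":[0.028,0,-0.05],"delta_rot":[0,-0.419,0]},{"dp":[0.028,0,-0.05],"delta_rot":[0,-0.419,0]},{"dp":[0.028,0,-0.05],"delta_rot":[0,-0.419,0]},{"dp":[0.039,0,-0.063],"delta_rot":[0,-0.524,0]},{"dp":[0.039,0,-0.063],"delta_rot":[0,-0.524,0]},{"dp":[0.039,0,-0.063],"delta_rot":[0,-0.524,0]},{"dp":[0.039,0,-0.063],"delta_rot":[0,-0.524,0]}]' && python3 - <<'E'
from h import *
print(status.get_obs()["joints"].round(2))
f=vision.grab_frame("scene"); g=vision.grab_frame("top")
a=cv2.resize(f["img"][130:220,185:295],None,fx=3.6,fy=3.6,interpolation=cv2.INTER_CUBIC)
b=cv2.resize(g["img"][160:260,150:260],None,fx=3.6,fy=3.6,interpolation=cv2.INTER_CUBIC)
h=max(a.shape[0],b.shape[0]); pad=lambda m:cv2.copyMakeBorder(m,0,h-m.shape[0],0,0,0); cv2.imwrite("pics/pour.png",np.hstack([pad(a),pad(b)]))
plan([pour(t,.014,-.03,z,100) for t,z in((48,.09),(55,.09))])
E
```

```text
clock: 11.0
tcp_pos: [0.5739, 0.1121, 0.1974]
orientation: [1.745, 2.063, -0.466]
contact_force: [0.2, -0.4, -1.2]
grip_width: 0.0187
gripper_force: 68.8
[-1.09  0.55  0.73  1.82  0.18  1.03 -0.35]
t 11.1 tcp [0.5739 0.1127 0.1974] F [ 0.2  0.  -0.7]
[0.009, -0.001, -0.021] [-0.002, -0.139, -0.007]
[0.016, -0.001, -0.038] [-0.002, -0.261, -0.006]
```

View pics/pour.png

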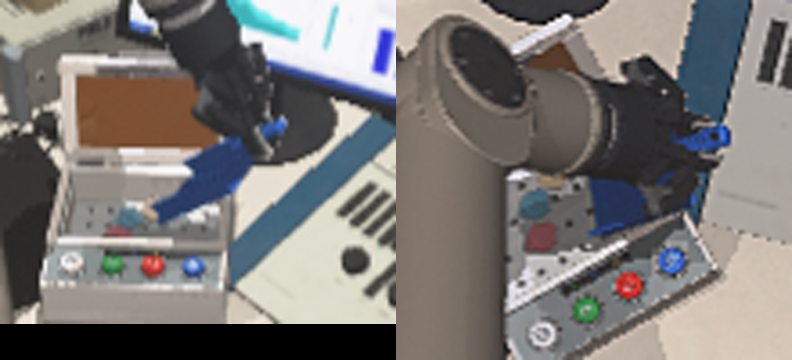

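The pink and pale blue moulds are in the chamber, at right (540,236) and (533,205). The cream one is at or just past the lip, at left (150,213). I'll tilt further to make sure.

```bash
python3 -m handwheel '[{"dp":[0.009,0,-0.021],"delta_rot":[0,-0.14,0]},{"dp":[0.016,0,-0.038],"delta_rot":[0,-0.26,0]},{"dp":[0.016,0,-0.038],"delta_rot":[0,-0.26,0]},{"dp":[0.016,0,-0.038],"delta_rot":[0,-0.26,0]},{"dp":[0.013,0.003,-0.041],"delta_rot":[0,-0.26,0]},{"dp":[0.016,0,-0.038],"delta_rot":[0,-0.26,0]}]' && python3 - <<'E'
from h import *
print(status.get_obs()["joints"].round(2))
plan([pour(t,.014,-.03,z,y) for t,z,y in((45,.14,100),(30,.18,98),(15,.20,92),(0,.22,85))])
E
```

```text
clock: 11.85
tcp_pos: [0.5691, 0.1449, 0.2232]
orientation: [1.591, 1.879, -0.653]
contact_force: [0.1, 0.1, -0.9]
grip_width: 0.0189
gripper_force: 68.8
[-1.24  0.67  0.79  1.75  0.3   1.19 -0.5 ]
t 11.85 tcp [0.5691 0.1449 0.2232] F [ 0.1  0.1 -0.9]
[-0.038, -0.001, -0.008] [-0.001, 0.173, -0.008]
[-0.062, -0.006, 0.005] [0.019, 0.434, 0.021]
[-0.061, -0.022, 0.028] [0.061, 0.695, 0.121]
[-0.048, -0.042, 0.045] [0.084, 0.952, 0.251]
```

```bash
python3 -m handwheel '[{"dp":[-0.02,0,-0.004],"delta_rot":[0,0.09,0]},{"dp":[-0.038,-0.001,-0.008],"delta_rot":[0,0.17,0]},{"dp":[-0.05,-0.003,0],"delta_rot":[0.01,0.3,0.01]},{"dp":[-0.062,-0.006,0.005],"delta_rot":[0.02,0.43,0.02]},{"dp":[-0.062,-0.015,0.017],"delta_rot":[0.04,0.56,0.07]},{"dp":[-0.061,-0.022,0.028],"delta_rot":[0.06,0.7,0.12]},{"dp":[-0.055,-0.032,0.037],"delta_rot":[0.07,0.83,0.19]},{"dp":[-0.048,-0.042,0.045],"delta_rot":[0.084,0.95,0.25]},{"dp":[-0.048,-0.042,0.045],"delta_rot":[0.084,0.95,0.25]}]' && python3 - <<'E'
from h import *
print(status.get_obs()["joints"].round(2))
T=[]
for b,rr,y in((-2,.55,75),(-8,.54,60),(-14,.54,45),(-20,.55,30),(-27,.57,12),(-37.5,.607,-14.7)):
    b=np.radians(b); T.append(([rr*np.cos(b),rr*np.sin(b),.27],rot(y,-10)))
plan(T)
E
```

```text
clock: 12.98
tcp_pos: [0.5366, 0.0706, 0.2237]
orientation: [-2.229, -2.035, -0.186]
contact_force: [0.1, -0.8, -0.2]
grip_width: 0.0188
gripper_force: 68.8
[-0.67  0.29  0.64  1.94 -0.41  0.98  0.09]
t 12.97 tcp [0.5366 0.0706 0.2237] F [ 0.1 -0.8 -0.2]
[-0.079, 0.021, -0.061] [-0.033, 0.005, 0.168]
[-0.135, 0.011, -0.07] [-0.078, 0.005, 0.426]
[-0.191, 0.005, -0.08] [-0.123, 0.006, 0.684]
[-0.248, 0.004, -0.089] [-0.167, 0.006, 0.942]
[-0.318, 0.001, -0.101] [-0.221, 0.007, 1.251]
[-0.429, -0.015, -0.12] [-0.3, 0.007, 1.71]
```

```bash
python3 -m handwheel '[{"dp":[-0.03,0.01,-0.03],"delta_rot":[-0.015,0,0.08]},{"dp":[-0.079,0.02,-0.061],"delta_rot":[-0.033,0.005,0.168]},{"dp":[-0.115,0.015,-0.066],"delta_rot":[-0.06,0.005,0.33]},{"dp":[-0.15,0.01,-0.073],"delta_rot":[-0.09,0.005,0.49]},{"dp":[-0.185,0.005,-0.079],"delta_rot":[-0.118,0.006,0.65]},{"dp":[-0.22,0.004,-0.084],"delta_rot":[-0.145,0.006,0.81]},{"dp":[-0.255,0.003,-0.09],"delta_rot":[-0.17,0.006,0.97]},{"dp":[-0.29,0.002,-0.096],"delta_rot":[-0.2,0.006,1.13]},{"dp":[-0.325,0,-0.102],"delta_rot":[-0.226,0.007,1.28]},{"dp":[-0.36,-0.005,-0.108],"delta_rot":[-0.25,0.007,1.43]},{"dp":[-0.395,-0.01,-0.114],"delta_rot":[-0.275,0.007,1.57]},{"dp":[-0.429,-0.015,-0.12],"delta_rot":[-0.3,0.007,1.71]}]' && python3 - <<'E'
from h import *
print(status.get_obs()["joints"].round(2))
f=vision.grab_frame("top"); g=vision.grab_frame("scene")
a=cv2.resize(f["img"][165:270,150:260],None,fx=3.5,fy=3.5,interpolation=cv2.INTER_CUBIC)
b=cv2.resize(g["img"][140:245,185:295],None,fx=3.5,fy=3.5,interpolation=cv2.INTER_CUBIC)
cv2.imwrite("pics/cham.png",np.hstack([a,b]))
plan([([.4818,-.3743,z],rot(-14.7,-10)) for z in(.27,.15,.06,.02,.0115)])
E
```

```text
clock: 14.48
tcp_pos: [0.487, -0.3658, 0.2701]
orientation: [3.083, -0.388, 0.271]
contact_force: [0.6, 0.4, -1.1]
grip_width: 0.0189
gripper_force: 68.8
[-0.27  0.43  1.13  1.85 -0.57  1.01 -0.74]
t 14.57 tcp [ 0.4855 -0.3683  0.2704] F [-0.9  0.1 -1.9]
[-0.002, 0.007, 0.0] [0.002, -0.001, 0.004]
[-0.023, 0.006, 0.118] [0.002, -0.001, 0.004]
[-0.039, 0.006, 0.207] [0.002, -0.001, 0.004]
[-0.046, 0.006, 0.246] [0.002, -0.001, 0.004]
[-0.047, 0.006, 0.255] [0.002, -0.001, 0.004]
```

View pics/cham.png

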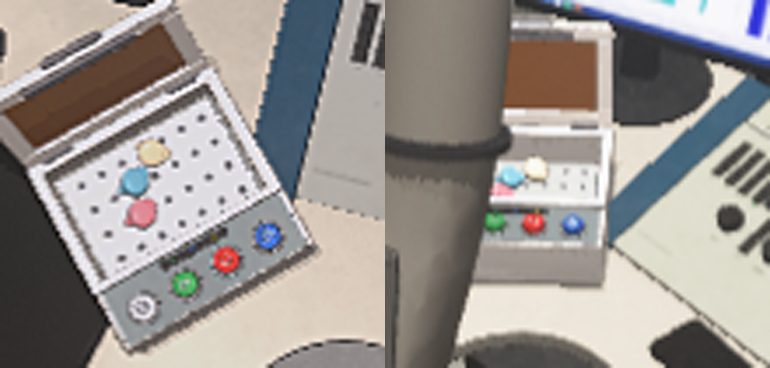

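All three moulds lie in the chamber, at left (152,152), (135,181) and (142,213). Now the scoop goes down.

```bash
python3 -m handwheel '[{"dp":[-0.006,0.003,0.03],"delta_rot":[0,0,0]},{"dp":[-0.014,0.005,0.075],"delta_rot":[0,0,0]},{"dp":[-0.023,0.005,0.12],"delta_rot":[0,0,0]},{"dp":[-0.031,0.005,0.165],"delta_rot":[0,0,0]},{"dp":[-0.039,0.005,0.205],"delta_rot":[0,0,0]},{"dp":[-0.043,0.005,0.23],"delta_rot":[0,0,0]},{"dp":[-0.045,0.005,0.243],"delta_rot":[0,0,0]},{"dp":[-0.045,0.005,0.243],"delta_rot":[0,0,0]},{"dp":[-0.045,0.005,0.243],"delta_rot":[0,0,0]}]' && python3 - <<'E'
from h import *
print(status.get_obs()["joints"].round(2))
plan([([.4818,-.3743,z],rot(-14.7,-10)) for z in(.0115,.0106)])
E
```

```text
clock: 15.7
tcp_pos: [0.4843, -0.3702, 0.0238]
orientation: [3.084, -0.384, 0.275]
contact_force: [-0.2, -0.3, -0.6]
grip_width: 0.0187
gripper_force: 68.8
[ 0.06  0.71  0.71  2.02 -1.    0.6  -0.36]
t 15.7 tcp [ 0.4843 -0.3702  0.0238] F [-0.2 -0.3 -0.6]
[-0.004, 0.005, 0.012] [-0.002, -0.003, 0.008]
[-0.004, 0.005, 0.013] [-0.002, -0.003, 0.008]
```

```bash
python3 -m handwheel '[{"dp":[-0.001,0.002,0.004],"delta_rot":[0,0,0.005]},{"dp":[-0.002,0.003,0.008],"delta_rot":[0,0,0.005]},{"dp":[-0.002,0.003,0.011],"delta_rot":[0,0,0.005]},{"dp":[-0.002,0.003,0.012],"delta_rot":[0,0,0.005]},{"dp":[-0.002,0.003,0.0125],"delta_rot":[0,0,0.005]},{"dp":[-0.002,0.003,0.0125],"delta_rot":[0,0,0.005]}]' && python3 - <<'E'
from h import *
plan([([.4818,-.3743,z],rot(-14.7,-10)) for z in(.0106,)])
E
```

```text
clock: 16.45
tcp_pos: [0.4826, -0.373, 0.0104]
orientation: [3.085, -0.395, 0.273]
contact_force: [-2.5, 1.3, 5.5]
grip_width: 0.0189
gripper_force: 69.9
t 16.45 tcp [ 0.4826 -0.373   0.0104] F [-2.5  1.3  5.5]
[-0.0, 0.001, -0.0] [-0.003, -0.002, 0.002]
```

```bash
python3 -m handwheel '[{"dp":[0,0,0],"delta_rot":[0,0,0]},{"dp":[0,0,0],"delta_rot":[0,0,0]},{"dp":[0,0,0],"delta_rot":[0,0,0]},{"dp":[0,0,0],"delta_rot":[0,0,0]},{"dp":[0,0,-0.02],"delta_rot":[0,0,0]},{"dp":[0,0,-0.06],"delta_rot":[0,0,0]},{"dp":[0,0,-0.11],"delta_rot":[0,0,0]},{"dp":[0,0,-0.17],"delta_rot":[0,0,0]},{"dp":[0,0,-0.23],"delta_rot":[0,0,0]},{"dp":[0,0,-0.28],"delta_rot":[0,0,0]},{"dp":[0,0,-0.28],"delta_rot":[0,0,0]}]' 0.8 && python3 - <<'E'
from h import *
print(status.get_obs()["joints"].round(2))
f=vision.grab_frame("wrist"); crop(f["img"],0,0,560,420,1,"pics/rel.png")
# lid angle from top view: lid edge pixels found by model comparison
g=vision.grab_frame("top"); s=vision.grab_frame("scene")
for a in (1.6,1.65,1.7,1.75,1.8,1.85):
    c=[d2w(.092+.128*np.cos(np.pi-a) if 0 else .092-.128*np.cos(a),y,.075+.128*np.sin(a)) for y in(.098,-.098)]
    print(a,w2p(g,c).round(1).tolist(),w2p(s,c).round(1).tolist())
T=[]
for b,rr,y,z in((-30,.58,0,.3),(-22,.55,15,.34),(-14,.53,30,.36),(-6,.52,45,.36)):
    b=np.radians(b); T.append(([rr*np.cos(b),rr*np.sin(b),z],rot(y,0)))
plan(T)
E
```

```text
clock: 17.82
tcp_pos: [0.4359, -0.3627, 0.2892]
orientation: [3.082, -0.394, 0.282]
contact_force: [1.4, 0.2, -0.5]
grip_width: 0.0684
gripper_force: 0.0
[-0.36  0.32  1.23  1.92 -0.48  1.   -0.76]
1.6 [[147.1, 205.5], [204.0, 173.7]] [[200.9, 149.7], [250.0, 150.9]]
1.65 [[146.2, 203.8], [203.0, 171.9]] [[201.1, 148.8], [250.1, 150.0]]
1.7 [[145.3, 202.0], [202.0, 170.2]] [[201.4, 148.0], [250.2, 149.2]]
1.75 [[144.4, 200.3], [201.1, 168.6]] [[201.6, 147.3], [250.4, 148.5]]
1.8 [[143.6, 198.6], [200.1, 167.0]] [[201.9, 146.6], [250.5, 147.9]]
1.85 [[142.8, 197.0], [199.2, 165.4]] [[202.1, 146.1], [250.6, 147.3]]
t 17.98 tcp [ 0.4351 -0.3602  0.2847] F [ 0.9  0.3 -0.5]
[0.049, -0.085, -0.007] [0.019, -0.175, -0.253]
[0.043, -0.168, -0.048] [0.042, -0.172, -0.514]
[0.031, -0.245, -0.07] [0.065, -0.167, -0.775]
[0.016, -0.317, -0.073] [0.088, -0.161, -1.036]
```

View pics/rel.png

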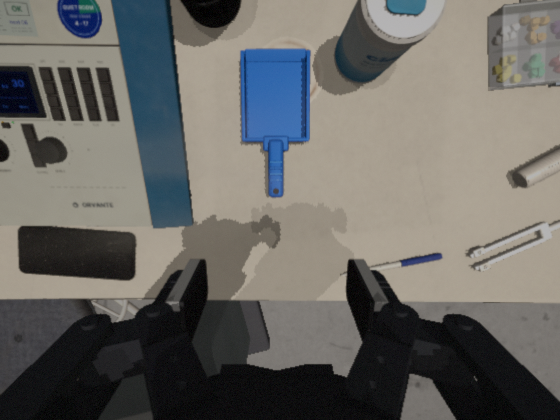

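The empty scoop lies flat on the desk at about (276,95), handle end (275,192), and nothing else has moved. The lid looks to be near 1.8 rad. I'll triangulate the monitor before reaching behind the lid.

```bash
python3 - <<'E'
from h import *
f=vision.grab_frame("top"); g=vision.grab_frame("scene")
def tri(a,b):
    A0,A1=p2w(f,[a],.5)[0],p2w(f,[a],0)[0]; B0,B1=p2w(g,[b],.5)[0],p2w(g,[b],0)[0]
    u=(A1-A0)/np.linalg.norm(A1-A0); v=(B1-B0)/np.linalg.norm(B1-B0)
    s=np.linalg.lstsq(np.c_[u,-v],B0-A0,rcond=None)[0]; P,Q=A0+s[0]*u,B0+s[1]*v
    return (P+Q)/2,np.linalg.norm(P-Q)
c,s=np.cos(DY),np.sin(DY)
for n,a,b in(("TL",(124,104),(226,84)),("TR",(261,84),(316,107)),("BR",(263,131),(302,163)),("BL",(140,160),(216,135)),("lidL",(143.6,197.5),(202,148)),("lidR",(199.4,165.3),(250,149.5))):
    P,e=tri(a,b); d=P[:2]-DR; print(n,P.round(3),"err",round(e,3),"dryer xy",round(c*d[0]+s*d[1],3),round(-s*d[0]+c*d[1],3))
T=[]
for b,rr,y,z in((-30,.58,0,.3),(-20,.55,10,.34),(-8,.53,18,.36),(4,.53,24,.36),(16,.58,28,.36)):
    b=np.radians(b); T.append(([rr*np.cos(b),rr*np.sin(b),z],rot(y,-15)))
for x,z in((.165,.32),(.165,.18),(.05,.18)): T.append((d2w(x,.02,z),rot(30.1,-15)))
plan(T)
E
```

```text
TL [0.811 0.423 0.367] err 0.015 dryer xy 0.334 0.006
TR [0.878 0.04  0.349] err 0.01 dryer xy 0.2 -0.358
BR [0.817 0.046 0.112] err 0.025 dryer xy 0.15 -0.323
BL [0.708 0.42  0.174] err 0.003 dryer xy 0.244 0.056
lidL [0.586 0.399 0.188] err 0.002 dryer xy 0.128 0.099
lidR [0.688 0.232 0.184] err 0.003 dryer xy 0.132 -0.097
t 18.07 tcp [ 0.4348 -0.3604  0.2843] F [ 0.5 -1.3  0.7]
[0.05, -0.085, -0.007] [0.052, 0.087, -0.248]
[0.045, -0.187, -0.048] [0.09, 0.086, -0.419]
[0.028, -0.3, -0.071] [0.12, 0.085, -0.555]
[0.004, -0.408, -0.075] [0.143, 0.084, -0.657]
[0.001, -0.535, -0.075] [0.158, 0.083, -0.726]
[0.043, -0.743, -0.027] [0.166, 0.083, -0.761]
[0.019, -0.743, 0.111] [0.166, 0.083, -0.761]
[-0.062, -0.662, 0.097] [0.166, 0.083, -0.761]
```

```bash
python3 -m handwheel '[{"dp":[0.02,-0.03,-0.01],"delta_rot":[0.02,0.04,-0.1]},{"dp":[0.05,-0.085,-0.02],"delta_rot":[0.05,0.085,-0.25]},{"dp":[0.047,-0.14,-0.04],"delta_rot":[0.07,0.085,-0.33]},{"dp":[0.04,-0.19,-0.055],"delta_rot":[0.09,0.085,-0.42]},{"dp":[0.035,-0.245,-0.065],"delta_rot":[0.105,0.085,-0.49]},{"dp":[0.028,-0.3,-0.073],"delta_rot":[0.12,0.085,-0.555]},{"dp":[0.015,-0.355,-0.075],"delta_rot":[0.13,0.085,-0.61]},{"dp":[0.004,-0.41,-0.075],"delta_rot":[0.143,0.085,-0.657]},{"dp":[0.002,-0.47,-0.075],"delta_rot":[0.15,0.084,-0.69]},{"dp":[0.001,-0.53,-0.075],"delta_rot":[0.158,0.083,-0.726]},{"dp":[0.001,-0.54,-0.075],"delta_rot":[0.16,0.083,-0.73]}]' 0 20 && python3 - <<'E'
from h import *
print(status.get_obs()["joints"].round(2))
plan([(d2w(x,.055,z),rot(30.1,-15)) for x,z in((.1,.34),(.168,.34),(.168,.26),(.168,.178))])
E
```

```text
clock: 19.45
tcp_pos: [0.5584, 0.1698, 0.3588]
orientation: [-2.961, -0.757, -0.389]
contact_force: [0.2, 0.1, 0.6]
grip_width: -0.0002
gripper_force: 0.0
[-1.2   0.09  0.89  1.85 -0.13  0.98 -1.33]
t 19.45 tcp [0.5584 0.1698 0.3588] F [0.2 0.1 0.6]
[0.1, -0.144, 0.045] [0.01, 0.002, -0.023]
[0.165, -0.145, 0.063] [0.01, 0.002, -0.023]
[0.145, -0.146, 0.14] [0.01, 0.002, -0.023]
[0.124, -0.146, 0.219] [0.01, 0.002, -0.023]
```

```bash
python3 -m handwheel '[{"dp":[0.04,-0.04,0.01],"delta_rot":[0,0,-0.01]},{"dp":[0.08,-0.08,0.025],"delta_rot":[0.01,0,-0.02]},{"dp":[0.115,-0.115,0.04],"delta_rot":[0.01,0,-0.02]},{"dp":[0.15,-0.14,0.055],"delta_rot":[0.01,0,-0.02]},{"dp":[0.165,-0.145,0.063],"delta_rot":[0.01,0,-0.02]},{"dp":[0.16,-0.146,0.09],"delta_rot":[0.01,0,-0.02]},{"dp":[0.15,-0.146,0.125],"delta_rot":[0.01,0,-0.02]},{"dp":[0.145,-0.146,0.14],"delta_rot":[0.01,0,-0.02]},{"dp":[0.145,-0.146,0.14],"delta_rot":[0.01,0,-0.02]}]' && python3 - <<'E'
from h import *
print(status.get_obs()["joints"].round(2))
f=vision.grab_frame("top"); g=vision.grab_frame("scene")
a=cv2.resize(f["img"][130:230,130:240],None,fx=3.6,fy=3.6,interpolation=cv2.INTER_CUBIC)
b=cv2.resize(g["img"][100:200,180:290],None,fx=3.6,fy=3.6,interpolation=cv2.INTER_CUBIC)
cv2.imwrite("pics/lid1.png",np.hstack([a,b]))
plan([(d2w(x,.055,z),rot(30.1,-15)) for x,z in((.168,.22),(.168,.178))])
E
```

```text
clock: 20.58
tcp_pos: [0.645, 0.3756, 0.2617]
orientation: [-2.948, -0.775, -0.385]
contact_force: [-1.0, -1.0, 0.9]
grip_width: -0.0
gripper_force: 0.0
[-1.12  0.53  0.74  1.6  -0.45  0.91 -1.32]
t 20.68 tcp [0.6462 0.3764 0.2644] F [-0.   0.9  0.4]
[-0.012, -0.006, 0.043] [-0.0, -0.003, -0.011]
[-0.023, -0.006, 0.083] [-0.0, -0.003, -0.011]
```

View pics/lid1.png

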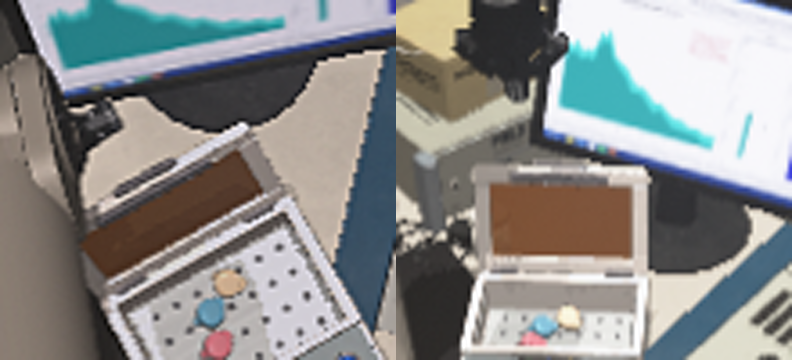

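The fingers, at left (110,118) and right (515,85), hang behind and above the lid's edge at left (180,165), clear of the monitor. Now down, then pull the lid forward. I've used up the picture allowance (11 viewed, one over the limit of 10), so from here I'll check by numbers only.

```bash
python3 -m handwheel '[{"dp":[-0.006,-0.006,0.02],"delta_rot":[0,0,-0.01]},{"dp":[-0.012,-0.006,0.043],"delta_rot":[0,0,-0.01]},{"dp":[-0.018,-0.006,0.065],"delta_rot":[0,0,-0.01]},{"dp":[-0.023,-0.006,0.083],"delta_rot":[0,0,-0.01]},{"dp":[-0.023,-0.006,0.083],"delta_rot":[0,0,-0.01]}]' && python3 - <<'E'
from h import *
plan([(d2w(x,.055,z),rot(30.1,-15)) for x,z in((.14,.18),(.11,.18),(.085,.178),(.06,.178),(.06,.26))])
E
```

```text
clock: 21.3
tcp_pos: [0.6414, 0.3816, 0.1763]
orientation: [-2.944, -0.791, -0.388]
contact_force: [0.1, 0.5, -0.3]
grip_width: 0.0004
gripper_force: 0.0
t 21.3 tcp [0.6414 0.3816 0.1763] F [ 0.1  0.5 -0.3]
[-0.025, 0.001, -0.01] [-0.0, -0.0, -0.001]
[-0.054, 0.001, -0.018] [-0.0, -0.0, -0.001]
[-0.078, 0.001, -0.023] [-0.0, -0.0, -0.001]
[-0.103, 0.001, -0.029] [-0.0, -0.0, -0.001]
[-0.081, 0.001, -0.108] [-0.0, -0.0, -0.001]
```

```bash
python3 -m handwheel '[{"dp":[-0.015,0,-0.007],"delta_rot":[0,0,0]},{"dp":[-0.03,0,-0.011],"delta_rot":[0,0,0]},{"dp":[-0.045,0,-0.016],"delta_rot":[0,0,0]},{"dp":[-0.06,0,-0.02],"delta_rot":[0,0,0]},{"dp":[-0.075,0,-0.023],"delta_rot":[0,0,0]},{"dp":[-0.09,0,-0.027],"delta_rot":[0,0,0]},{"dp":[-0.103,0,-0.029],"delta_rot":[0,0,0]},{"dp":[-0.103,0,-0.029],"delta_rot":[0,0,0]}]' && python3 - <<'E'
from h import *
f=vision.grab_frame("scene"); g=vision.grab_frame("top")
# amber lid window centroid
for F in(f,g):
    h=cv2.cvtColor(F["img"],cv2.COLOR_BGR2HSV); m=cv2.inRange(h,(3,110,40),(18,255,200)); m[:130]=0; m[270:]=0; m[:,:140]=0; m[:,255:]=0
    ys,xs=np.nonzero(m); print(len(xs),xs.mean().round(1),ys.mean().round(1),ys.min(),ys.max())
plan([(d2w(.06,.055,.26),rot(30.1,-15))])
E
```

```text
clock: 22.3
tcp_pos: [0.5481, 0.3276, 0.178]
orientation: [-2.944, -0.79, -0.388]
contact_force: [0.3, -1.1, 0.1]
grip_width: -0.0
gripper_force: 0.0
28 214.2 171.6 169 201
245 194.1 198.2 188 212
t 22.4 tcp [0.5493 0.3284 0.1784] F [ 0.3  0.8 -0.6]
[0.021, 0.001, -0.079] [-0.001, -0.002, -0.0]
```

```bash
python3 -m handwheel '[{"dp":[0.01,0,-0.03],"delta_rot":[0,0,0]},{"dp":[0.02,0,-0.08],"delta_rot":[0,0,0]},{"dp":[0,0,-0.12],"delta_rot":[0,0,0]},{"dp":[-0.04,0.04,-0.12],"delta_rot":[0,0,0]},{"dp":[-0.08,0.06,-0.12],"delta_rot":[0,0,0]},{"dp":[-0.12,0.07,-0.12],"delta_rot":[0,0,0]},{"dp":[-0.12,0.07,-0.12],"delta_rot":[0,0,0]}]' && python3 - <<'E'
from h import *
print(status.get_obs()["joints"].round(2))
g=vision.grab_frame("top"); f=vision.grab_frame("scene")
for F in(g,f):
    h=cv2.cvtColor(F["img"],cv2.COLOR_BGR2HSV); m=cv2.inRange(h,(3,90,40),(20,255,220)); m[:150]=0; m[270:]=0; m[:,:150]=0; m[:,255:]=0
    ys,xs=np.nonzero(m); print(len(xs), xs.mean().round(1),ys.mean().round(1),xs.min(),xs.max(),ys.min(),ys.max())
    print("shut window model",w2p(F,[d2w(.028,0,.085),d2w(.08,.08,.085),d2w(.08,-.08,.085),d2w(-.02,.08,.085),d2w(-.02,-.08,.085)]).round(1).tolist())
plan([(d2w(-.074,.066,z),rot(30.1,0)) for z in(.15,.10,.076)])
E
```

```text
clock: 23.28
tcp_pos: [0.4553, 0.1917, 0.2619]
orientation: [-2.943, -0.787, -0.386]
contact_force: [-0.0, 0.6, 0.1]
grip_width: -0.0001
gripper_force: 0.0
[-1.48 -0.07  0.95  2.16  0.08  0.76 -1.62]
1286 192.7 214.9 166 220 192 238
shut window model [[192.8, 214.9], [163.6, 213.5], [206.6, 189.3], [178.2, 240.0], [221.5, 215.3]]
504 224.3 184.1 205 244 178 201
shut window model [[225.3, 184.0], [207.3, 175.4], [246.0, 176.4], [204.0, 191.2], [244.2, 192.3]]
t 23.38 tcp [0.4576 0.1944 0.2635] F [-0.3  1.   0.7]
[-0.018, -0.08, 0.113] [-0.002, -0.265, -0.001]
[-0.031, -0.08, 0.161] [-0.002, -0.265, -0.001]
[-0.037, -0.08, 0.184] [-0.002, -0.265, -0.001]
```

The amber window's centroid matches the shut-lid model in the top view to 0.1 px (in the scene view to about 1 px), so the lid is shut. Next is a hover over the power button.

```bash
python3 -m handwheel '[{"dp":[-0.008,-0.035,0.03],"delta_rot":[0,-0.13,0]},{"dp":[-0.014,-0.07,0.08],"delta_rot":[0,-0.265,0]},{"dp":[-0.02,-0.08,0.12],"delta_rot":[0,-0.265,0]},{"dp":[-0.03,-0.08,0.155],"delta_rot":[0,-0.265,0]},{"dp":[-0.03,-0.08,0.155],"delta_rot":[0,-0.265,0]},{"dp":[-0.03,-0.08,0.155],"delta_rot":[0,-0.265,0]}]' && python3 - <<'E'
from h import *
print(status.get_obs()["joints"].round(2))
plan([(d2w(-.074,.066,z),rot(30.1,0)) for z in(.078,.070)])
E
```

```text
clock: 24.12
tcp_pos: [0.4282, 0.2694, 0.1063]
orientation: [-3.034, -0.815, -0.0]
contact_force: [0.6, 0.4, -0.1]
grip_width: 0.0
gripper_force: 0.0
[-1.32  0.49  0.82  2.11 -0.52  0.76 -1.22]
t 24.12 tcp [0.4282 0.2694 0.1063] F [ 0.6  0.4 -0.1]
[0.0, -0.0, 0.028] [-0.0, -0.0, -0.001]
[0.0, -0.0, 0.036] [-0.0, -0.0, -0.001]
```

```bash
python3 -m handwheel '[{"dp":[0,0,0.015],"delta_rot":[0,0,0]},{"dp":[0,0,0.027],"delta_rot":[0,0,0]},{"dp":[0,0,0.033],"delta_rot":[0,0,0]},{"dp":[0,0,0.036],"delta_rot":[0,0,0]},{"dp":[0,0,0.037],"delta_rot":[0,0,0]},{"dp":[0,0,0.037],"delta_rot":[0,0,0]},{"dp":[0,0,0.037],"delta_rot":[0,0,0]},{"dp":[0,0,0.037],"delta_rot":[0,0,0]}]'
```

```text
clock: 25.12
tcp_pos: [0.4265, 0.2691, 0.0704]
orientation: [-3.031, -0.813, 0.005]
contact_force: [-10.4, -4.2, 33.5]
grip_width: 0.0002
gripper_force: 16.8
```

It's fully down: 33 N, well above the 4.2 N needed. I'll release, cross high to the UV button and press a bit less deep.

```bash
python3 -m handwheel '[{"dp":[0,0,-0.01],"delta_rot":[0,0,0]},{"dp":[0,0,-0.03],"delta_rot":[0,0,0]},{"dp":[0,0,-0.045],"delta_rot":[0,0,0]},{"dp":[0,0.04,-0.045],"delta_rot":[0,0,0]},{"dp":[0,0.09,-0.045],"delta_rot":[0,0,0]},{"dp":[0,0.132,-0.045],"delta_rot":[0,0,0]},{"dp":[0,0.132,-0.035],"delta_rot":[0,0,0]},{"dp":[0,0.132,-0.035],"delta_rot":[0,0,0]},{"dp":[0,0.132,-0.035],"delta_rot":[0,0,0]}]' && python3 - <<'E'
from h import *
print(status.get_obs()["joints"].round(2))
plan([(d2w(-.074,-.066,z),rot(30.1,0)) for z in(.078,.0705)])
E
```

```text
clock: 26.25
tcp_pos: [0.4922, 0.1558, 0.1031]
orientation: [-3.033, -0.818, 0.004]
contact_force: [-0.2, -0.4, 0.2]
grip_width: 0.0001
gripper_force: 0.0
[-1.04  0.51  0.8   2.08 -0.53  0.77 -0.96]
t 26.25 tcp [0.4922 0.1558 0.1031] F [-0.2 -0.4  0.2]
[0.002, 0.001, 0.025] [-0.001, 0.002, 0.001]
[0.002, 0.001, 0.033] [-0.001, 0.002, 0.001]
```

```bash
python3 -m handwheel '[{"dp":[0.002,0.001,0.015],"delta_rot":[0,0,0]},{"dp":[0.002,0.001,0.025],"delta_rot":[0,0,0]},{"dp":[0.002,0.001,0.03],"delta_rot":[0,0,0]},{"dp":[0.002,0.001,0.033],"delta_rot":[0,0,0]},{"dp":[0.002,0.001,0.033],"delta_rot":[0,0,0]},{"dp":[0.002,0.001,0.033],"delta_rot":[0,0,0]},{"dp":[0.002,0.001,0.033],"delta_rot":[0,0,0]}]'
```

```text
clock: 27.12
tcp_pos: [0.4944, 0.1551, 0.0709]
orientation: [-3.032, -0.814, 0.004]
contact_force: [-6.2, 1.0, 13.6]
grip_width: -0.0001
gripper_force: 6.8
```

```bash
python3 -m handwheel '[{"dp":[0,0,-0.01],"delta_rot":[0,0,0]},{"dp":[0,0,-0.03],"delta_rot":[0,0,0]},{"dp":[0,0,-0.045],"delta_rot":[0,0,0]},{"dp":[0,-0.04,-0.045],"delta_rot":[0,0,0]},{"dp":[0,-0.088,-0.045],"delta_rot":[0,0,0]},{"dp":[0,-0.088,-0.035],"delta_rot":[0,0,0]},{"dp":[0,-0.088,-0.035],"delta_rot":[0,0,0]},{"dp":[0,-0.088,-0.035],"delta_rot":[0,0,0]}]' && python3 - <<'E'
from h import *
plan([(d2w(-.074,.022,z),rot(30.1,0)) for z in(.078,.0703)])
E
```

```text
clock: 28.12
tcp_pos: [0.4518, 0.2295, 0.1057]
orientation: [3.035, 0.811, -0.002]
contact_force: [0.3, -0.1, -0.0]
grip_width: 0.0001
gripper_force: 0.0
t 28.12 tcp [0.4518 0.2295 0.1057] F [ 0.3 -0.1 -0. ]
[-0.0, -0.003, 0.028] [-0.0, 0.001, -0.003]
[-0.0, -0.003, 0.035] [-0.0, 0.001, -0.003]
```

```bash
python3 -m handwheel '[{"dp":[0,-0.002,0.015],"delta_rot":[0,0,0]},{"dp":[0,-0.002,0.027],"delta_rot":[0,0,0]},{"dp":[0,-0.002,0.032],"delta_rot":[0,0,0]},{"dp":[0,-0.002,0.0355],"delta_rot":[0,0,0]},{"dp":[0,-0.002,0.0355],"delta_rot":[0,0,0]},{"dp":[0,-0.002,0.0355],"delta_rot":[0,0,0]},{"dp":[0,-0.002,0.0355],"delta_rot":[0,0,0]}]'
```

```text
clock: 29.0
tcp_pos: [0.4496, 0.2321, 0.0708]
orientation: [-3.033, -0.813, 0.005]
contact_force: [-6.2, -2.5, 19.2]
grip_width: 0.0002
gripper_force: 9.8
```

All three buttons have gone fully down, the last at 19 N. I'll release, retreat, and check the final state.

```bash
python3 -m handwheel '[{"dp":[0,0,-0.01],"delta_rot":[0,0,0]},{"dp":[0,0,-0.04],"delta_rot":[0,0,0]},{"dp":[0,0,-0.09],"delta_rot":[0,0,0]},{"dp":[0,0.04,-0.14],"delta_rot":[0,0,0]},{"dp":[0,0.1,-0.19],"delta_rot":[0,0,0]},{"dp":[0,0.15,-0.21],"delta_rot":[0,0,0]},{"dp":[0,0.15,-0.21],"delta_rot":[0,0,0]}]' && python3 - <<'E'
from h import *
g=vision.grab_frame("top")
h=cv2.cvtColor(g["img"],cv2.COLOR_BGR2HSV)
m=cv2.inRange(h,(3,90,40),(20,255,220)); m[:150]=0; m[270:]=0; m[:,:150]=0; m[:,255:]=0
ys,xs=np.nonzero(m); print("lid",len(xs),xs.mean().round(1),ys.mean().round(1))
m=cv2.inRange(h,(100,140,60),(125,255,255)); m[:,:370]=0;m[:,412:]=0;m[:185]=0;m[255:]=0
ys,xs=np.nonzero(m); print("scoop",len(xs),xs.mean().round(1),ys.mean().round(1))
c=cv2.imread("pics/top0.png"); d=cv2.absdiff(c,g["img"]).max(2)
for n,(x,y,r0) in dict(mouse=(122,247,14),phone=(295,250,22),tub=(434,198,16),jar=(138,182,8)).items(): print(n,(d[y-r0:y+r0,x-r0:x+r0]>40).mean().round(3))
E
```

```text
clock: 29.88
tcp_pos: [0.5279, 0.0983, 0.2823]
orientation: [3.037, 0.804, 0.005]
contact_force: [0.1, 0.5, -0.0]
grip_width: -0.0002
gripper_force: 0.0
lid 1012 187.9 216.8
scoop 918 389.6 212.4
mouse 0.0
phone 0.0
tub 0.0
jar 0.0
```

```bash
python3 -c "
from bench import r
print(r.hand_in())"
```

```text
the job is handed in; nothing more can be done
None
```

Job handed in at about 30 s: all three moulds are in the shut unit, the empty scoop is flat on the desk, and power, UV and start were each pressed fully and released in that order, with the stop button and the other items left alone; I viewed 11 pictures, one over the limit of 10.

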